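Load the dumpling mold and wind the press carriage up to it

ROBOT

A 7-joint arm with a two-finger parallel gripper is mounted at the origin on the work surface. World frame = base frame: x ahead of the robot, y to its left, z up, the work surface at z = 0. Lengths are in m, angles in rad, forces in N, time in s.
With the tool pointing down it reaches from about 0.4 to 0.85 m from the base axis. Payload 4.4 kg.
Tool frame: the origin (TCP) lies on the mounting face of the last link; the fingertips stand robot.nose_length ahead of it and the grasp point (between the pads) lies 180 mm ahead of it (robot.nose_length is the distance from the TCP to the fingertips, in m); z points along the fingers, y is the direction in which the jaws open and shut (so a half turn about z gives the same grasp; the last joint's range is limited). The gripper opens to 94 mm and grips with 3 to 60 N. Pads are 16 mm wide; open, the fingers measure 119 mm over their backs; the gripper's body (75 mm by 177 mm) begins 78 mm behind the grasp point.
Start: joints at [-1.282, 0.628, 0.038, 1.517, -0.027, 0.996, -0.02], TCP at [0.226, 0.61, 0.405] pointing down, gripper open.
Joint ranges: [-3.06, 3.06], [-0.37, 2.12], [-1.25, 1.32], [0.18, 2.47], [-1.1, 4.24], [0.23, 1.98], [-2.94, 2.94]. Speed limits (rad/s): [2.57, 2.57, 3.14, 3.14, 3.14, 3.14, 3.14].

INTERFACE

Orientations are given as a unit quaternion [x, y, z, w].
In Python, from bench import sensors, eyes, order, spotter, robot gives the robot as it stands.
- The arm moves only by the tool step_arm, never from a script. Its argument "steps" is text: rows parted by semicolons, each of 7 numbers parted by spaces: the shift along the world's x, y, z in units of 30 mm (1.0 is 30 mm), then the turn, a rotation vector about the world's x, y, z in units of 5 degrees (1.0 is 5 degrees), then the gripper's target within -1 to 1 (shut at 1, half-way at 0, fully open at -1). In form: dx dy dz wx wy wz gripper; .... A call has 1 to 10 rows; each row shifts and turns the commanded pose from where the row before left it; what a row does not reach is not made up. A row lasts 1/12 s, in which the tool goes at most 41.7 mm and 7.16 degrees, less where a joint would pass 70% of its speed; a pose out of reach is approached as far as the arm can. A call is refused whole if a number of a shift passes 1 or a number of a turn 1, either way. A call with a gripper value outside its range is refused whole. The fingers move at their own pace and stop on an object; "squeeze" is the grip in N (left out, the last holds). Time passes only in rows, so rows that do not move let the fingers close. It gives the time, the measured TCP pose, the force and the opening at its end, in the units of the state.
- sensors.get_state(): the state, without advancing time (a new reading comes with each control period).
- eyes.snapshot(name): name is "side" or "top" or "wrist"; returns (picture, depth): 420x560x3 uint8, red, green, blue; 420x560 float32, m along the optical axis (not along the pixel's ray), 0 where there is no reading.
- eyes.camera_info(name): a dict with "camera_matrix" (3x3 intrinsics, pixels), "k1" (the pictures are not rectified: a ray, as slopes to the right and down, at radius r is drawn at 1 + k1 r^2 times it, then the intrinsics apply), "extrinsics" (4x4, takes a point from camera to world coordinates); the wrist camera has in their place "hand_eye" (4x4, takes a point from camera to tool coordinates, whose origin is the TCP and whose axes are the flange's). Camera axes: x right, y down, z forward; pixel columns grow to the right and rows downward; lengths in m; the calibration is good to about 2 mm. A picture is of the moment at which its call begins: read the wrist's pose just before it. camera_info takes no time and is no camera call.
- order.hand_in(): hands the job in, once; it reports no verdict.
Trained networks look in the newest picture that a camera, given by its name, has taken for a name from the list of things; names that differ only in an ending like _2 or _b are one class to them, and where a whole thing is asked for, a point or a joint stands for the part that bears it (a point fixed in the world has none). Each returns a list of dicts, best first, with "score" (0 to 1); they miss things now and then, are a little off and sometimes report something else, mostly with a low value. They report only what shows in the picture. A call takes as long as a camera call. They do not tell look-alikes from the thing itself.
- spotter.spot_in(query, camera): "location" ([column, row] in pixels, amid what is visible of it).
- spotter.landmark_of(query, camera): "location" ([column, row] in pixels: a listed point, or the origin of a listed thing).
The state is a dict: "time_s": time; "joint_positions": joint angles; "qd": joint speeds; "joint_torque": joint torques, N m; "tool_pos": TCP position; "eef_rot": TCP orientation; "wrist_force": force on the tool from outside, world axes, zero at the start; "wrist_torque": the same for the moment, N m; "gripper_width": opening from 0.0 (shut) to 1.0 (fully open).
Only numpy, scipy, OpenCV 4.12 (cv2) and the standard library are available. Lean on these libraries where they do the work, as an engineer would, in place of code of your own. Each camera call takes 0.05 s, during which the arm holds its last target. There are 200 camera calls.

TASK

Stand the purple spring-hinged dumpling mold in the bed of the small press, flap towards the carriage and straight back towards the fence, and let go of it. Then wind the carriage up by turning its black knob clockwise, following it as it travels, until the rubber pad has squeezed the flap fully shut and holds the mold snugly at about 12 newtons; never squeeze harder than 25 newtons, and let go of the knob. Do not push the other tableware about.

Things in the scene. Friction and masses are not known exactly. Their poses are not given: they have to be found in the camera images.
- press: Aluminium press stand, fixed. Origin on the table surface; base plate spans x -160 to +120, y +-75 mm, 10 mm thick. +x runs from carriage to fence. The fence is an upright plate 120 mm wide, its face at x = +100, top at z = 78. The bed is the free plate (top at z = 10) between pad and fence.
- bed (a point): Point on the bed floor, in the press frame at (70, 0, 10) mm, axes as the press: the mold's origin lies here when it stands centred with its back touching the fence. Set the mold down about 4 mm short of this (press -x), its x axis along press x; the pad later pushes it back against the fence.
- carriage: White carriage block 70 x 110 mm in plan on the press rails, top 60 mm above the table. Origin at the centre of its underside, 18 mm above the table, axes as the press; starts at x = -43 mm in the press frame and slides only along press +x, up to 62 mm.
- pad_zero (a point): Point fixed on the carriage at its (67, 0, 26) mm. The black rubber pad (70 mm wide, 18 high) on a stem ahead of the carriage is centred here in y and z; its unloaded face stands 0 to 12 mm further along +x. That setting differs each time and is not reported: contact must be felt. The pad gives as a spring, 4 N per mm, up to 8 mm.
- knob (a joint): Angle (rad) of the black feed knob on the carriage: 0 at start, grows clockwise seen from above, stop at 3.4. A rack moves carriage and knob 18 mm along press +x per rad; it stays where left. Turning takes up to 0.3 N m (friction) plus 0.018 N m per newton of pad force. Closing the flap takes 2 to 4 N at the pad; once shut, the force climbs by the pad's spring.
- knob_grip (a point): On the knob's axis, at the height to grip. The grip is an upright bar 48 mm long, 14 mm thick; it stands from 70 to 102 mm above the table and the point lies at 92 mm. The point's x axis is along the bar, which sits on a disc 48 mm across (at angle 0 along press x), z up.
- mold: Purple plastic mold, 0.2 kg, standing on its foot (x -20 to +30, 100 wide, 10 mm thick) on the wooden board. Origin on the foot's underside; z up, +x towards its plain back. The back half is an upright half-moon, 100 mm wide, 60 mm high, at x +16 to +30. The paler front half-moon is a flap 14 mm thick, hinged at the foot, sprung open 0.3 rad towards -x; shut, its face lies at x = +2.
- mold_tab (a point): Grip point on the tab on top of the mold's back half: in the mold frame at (23, 0, 86) mm. The tab is 24 mm wide (mold y), 14 mm thick (mold x), from z = 60 to 100; grip it across its width. Axes as the mold.
- board: Wooden board 280 x 260 mm, 18 mm thick, fixed; origin at the centre of its underside.
- bowl: Steel bowl, 140 mm across, 65 mm high, origin under its centre. Leave alone.
- dish: Glass dish, 120 mm across, 32 mm high, origin under its centre. Leave alone.
- scale: White plastic kitchen scale, 150 x 190 x 34 mm, with a toggle switch; origin under its centre. Leave alone.
Mind the look-alikes: they are no part of the job. There is more than one size of the mold; the job needs the middle-sized.

How it is judged:
On the way, in this order (a step that is already met when the one before it is completed fails the run):
1. the mold stands in the bed, upright, back towards the fence, released, not yet clamped (x of mold in the frame of bed between -0.02 and 0.003 m and y of mold in the frame of bed between -0.015 and 0.015 m and z of mold in the frame of bed below 0.004 m and angle between mold's own z axis and vertical below 0.08 rad and x of mold_tab in the frame of bed above 0 m and contact force between the fingers and mold below 0.1 N and contact force between carriage and mold below 3 N), for 0.2 s.
2. the pad squeezes the mold shut with 7 to 18 N (contact force between carriage and mold between 7 and 18 N and value of joint knob above 1 rad), for 0.2 s.
At the end, for the whole second after the job is handed in: The mold stands upright (within 0.08 rad) on the bed, centred within 15 mm, back towards the fence, square to the press within 0.1 rad, its back within 5 mm of the fence, clamped by the pad with 7 to 18 N, at rest, and the robot has let go (contact force between carriage and mold between 7 and 18 N and x of mold in the frame of bed between -0.005 and 0.004 m and y of mold in the frame of bed between -0.015 and 0.015 m and z of mold in the frame of bed below 0.005 m and angle between mold's own z axis and vertical below 0.08 rad and angle between the x axis of mold and the x axis of press, either way round below 0.1 rad and linear speed of mold below 0.01 m/s and x of mold_tab in the frame of bed above 0 m); the robot touches nothing.
It fails at once if the pad squeezes the mold with more than 25 N (contact force between carriage and mold above 25 N).
It fails at once if the mold is tipped over (angle between mold's own z axis and vertical above 0.7 rad).
It fails at once if bowl, dish or scale pushed more than 30 mm (distance of any of bowl, dish, scale from where it was at the start of the episode above 0.03 m).
It also fails if it takes over 67 s, if anything falls off the work surface, if the arm or the gripper's body presses on something with over 40 N, if the wrist force passes 120 N, or if a joint passes its speed limit or range.

## Working session

There is one attempt and no reset: what is moved stays moved. The work goes in short steps, Python scripts to look and compute and a tool call to move; the robot and the scene stay as the last step left them, time stands still between calls to the robot, and variables do not carry over. Pictures are saved under pics/ and viewed, about 8 in all and at most 12, crops included, and the job is handed in when it is done.

Besides the shell and the picture viewer there is one more tool, called after ">>>" by a JSON object that holds its "method" and its "body", one argument or row to a line. step_arm: Moves the arm, as the interface text tells. Its arguments: {"type":"object","properties":{"steps":{"type":"string"},"squeeze":{"type":"number"}},"required":["steps"]}

```bash
mkdir -p pics
cat > h.py <<'E'
from bench import sensors, eyes, order, spotter, robot
import numpy as np, cv2
from scipy.spatial.transform import Rotation as R
def pose():
    s=sensors.get_state(); T=np.eye(4); T[:3,:3]=R.from_quat(s['eef_rot']).as_matrix(); T[:3,3]=s['tool_pos']; return T
def cam(n,T=None):
    c=eyes.camera_info(n); E=np.array(c['extrinsics']) if 'extrinsics' in c else (pose() if T is None else T)@np.array(c['hand_eye'])
    return np.array(c['camera_matrix']),c['k1'],E
def ray(n,px,C=None):
    K,k,E=C or cam(n)
    d=np.array([k,0,0,0.])[:]; u=cv2.undistortPoints(np.array([[px]],float),K,np.array([k,0,0,0.]))[0,0]
    return E[:3,3],E[:3,:3]@np.array([u[0],u[1],1])
def at_z(n,px,z,C=None):
    o,d=ray(n,px,C); return o+d*(z-o[2])/d[2]
def at_d(n,px,dep,C=None):
    o,d=ray(n,px,C); r,c=int(round(px[1])),int(round(px[0])); w=dep[max(r-2,0):r+3,max(c-2,0):c+3]; w=w[w>0]
    return o+d*np.median(w) if len(w) else None
def proj(n,P,C=None):
    K,k,E=C or cam(n); q=np.linalg.inv(E)@np.append(P,1)
    return cv2.projectPoints(q[None,:3],np.zeros(3),np.zeros(3),K,np.array([k,0,0,0.]))[0].ravel()
def snap(n,f=None):
    T=pose(); p,d=eyes.snapshot(n)
    if f: cv2.imwrite('pics/'+f,p[:,:,::-1])
    return p,d,cam(n,T)
E
python3 - <<'E'
from h import *
np.set_printoptions(precision=3,suppress=True)
print(robot.nose_length, sensors.get_state()['time_s'])
ims=[]
for n in('top','side'):
    p,d,C=snap(n,n+'0.png'); ims.append(p)
    for q in('mold','mold_tab','press','knob_grip','carriage','pad_zero','board','bowl','dish','scale'):
        f=spotter.landmark_of(q,n)
        print(n,q,[(np.round(x['location']).tolist(),round(x['score'],2),np.round(at_d(n,x['location'],d,C),3).tolist() if at_d(n,x['location'],d,C) is not None else None) for x in f[:4]])
cv2.imwrite('pics/a.png',cv2.resize(ims[0],(800,600))[:,:,::-1])
E
```

```text
0.1992 0.0
top mold [([379.0, 195.0], 0.74, [0.552, -0.215, 0.029]), ([401.0, 137.0], 0.7, [0.742, -0.288, 0.009]), ([413.0, 307.0], 0.64, [0.229, -0.287, 0.139])]
top mold_tab [([415.0, 306.0], 0.68, [0.232, -0.291, 0.141]), ([379.0, 194.0], 0.64, [0.556, -0.212, 0.032]), ([388.0, 179.0], 0.61, [0.585, -0.223, 0.119]), ([396.0, 133.0], 0.58, [0.744, -0.266, 0.045])]
top press [([270.0, 208.0], 0.76, [0.504, 0.113, 0.053])]
top knob_grip [([265.0, 218.0], 0.51, [0.466, 0.123, 0.102])]
top carriage [([267.0, 224.0], 0.68, [0.45, 0.118, 0.102])]
top pad_zero [([274.0, 198.0], 0.6, [0.54, 0.104, 0.012])]
top board [([379.0, 208.0], 0.63, [0.515, -0.216, 0.02]), ([270.0, 211.0], 0.36, [0.494, 0.111, 0.063])]
top bowl []
top dish [([277.0, 128.0], 0.75, [0.764, 0.099, 0.007]), ([348.0, 126.0], 0.3, [0.773, -0.123, 0.008])]
top scale [([182.0, 180.0], 0.68, [0.586, 0.382, 0.036])]
side mold [([326.0, 302.0], 0.75, [0.557, -0.232, 0.03]), ([208.0, 372.0], 0.72, [0.226, -0.343, 0.015]), ([397.0, 308.0], 0.63, [0.74, -0.284, 0.008])]
side mold_tab [([202.0, 334.0], 0.9, [0.23, -0.304, 0.137]), ([405.0, 292.0], 0.89, [0.757, -0.271, 0.064]), ([341.0, 283.0], 0.76, [0.592, -0.231, 0.107])]
side press [([278.0, 213.0], 0.61, [0.502, 0.082, 0.045])]
side knob_grip [([263.0, 198.0], 0.48, [0.461, 0.107, 0.093])]
side carriage [([262.0, 211.0], 0.61, [0.453, 0.088, 0.061])]
side pad_zero [([288.0, 208.0], 0.95, [0.542, 0.123, 0.01]), ([360.0, 202.0], 0.42, [0.77, 0.096, 0.005])]
side board [([308.0, 305.0], 0.67, [0.509, -0.223, 0.018]), ([264.0, 210.0], 0.42, [0.46, 0.089, 0.063])]
side bowl [([390.0, 254.0], 0.74, [0.787, -0.112, 0.004])]
side dish [([358.0, 204.0], 0.62, [0.761, 0.093, 0.005])]
side scale [([282.0, 151.0], 0.65, [0.58, 0.352, 0.033])]
```

View pics/top0.png

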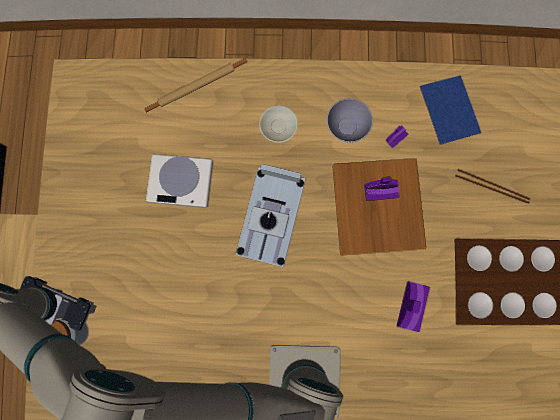

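View pics/side0.png

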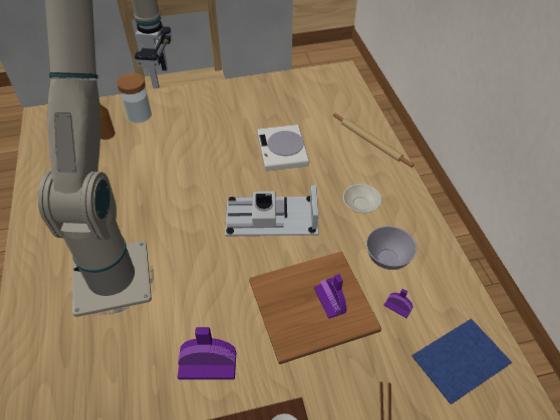

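Three purple molds: a large one on the table at top (413,306), a small one at top (397,136), and a mid-sized one on the board at top (381,188) / side (331,295). The one on the board fits, because it is middle-sized and stands on the wooden board. The press fence is at its far end (top image, row ~178). I'll pass over the press and look with the wrist camera.

>>> {"method": "step_arm", "body": {
  "steps": "1 -1 0.3 0 0 0 -1;1 -1 0.3 0 0 0 -1;1 -1 0.3 0 0 0 -1;1 -1 0.3 0 0 0 -1;1 -1 0.3 0 0 0 -1;1 -1 0 0 0 0 -1;1 -1 0 0 0 0 -1;1 -1 0 0 0 0 -1;0 -1 0 0 0 0 -1;0 -1 0 0 0 0 -1"
}}

```text
time_s: 1.93
tool_pos: [0.4599, 0.3147, 0.4477]
eef_rot: [0.178, 0.984, -0.0, 0.0]
wrist_force: [-0.6, 0.1, -0.1]
gripper_width: 0.998
```

>>> {"method": "step_arm", "body": {
  "steps": "0 -1 0 0 0 0 -1;0 -1 0 0 0 0 -1;0 -1 0 0 0 0 -1;0 -1 0 0 0 0 -1;0 -1 0 0 0 0 -1;0 -1 0 0 0 0 -1;0 0 0 0 0 0 -1;0 0 0 0 0 0 -1"
}}

```text
time_s: 2.6
tool_pos: [0.4584, 0.1354, 0.4483]
eef_rot: [0.178, 0.984, 0.0, 0.0]
wrist_force: [-0.2, 0.0, 0.7]
gripper_width: 1.003
```

Run:
```python
from h import *
np.set_printoptions(precision=3,suppress=True)
s=sensors.get_state(); print(s['time_s'],np.array(s['joint_positions'])); print(pose()); print(np.array(eyes.camera_info('wrist')['hand_eye']))
p,d,C=snap('wrist','w0.png')
for q in('press','knob_grip','carriage','pad_zero'):
    f=spotter.landmark_of(q,'wrist')
    print(q,[(np.round(x['location']).tolist(),round(x['score'],2),at_d('wrist',x['location'],d,C)) for x in f[:3]])
```

```text
2.6 [-0.419  0.329  0.097  1.926 -0.04   0.888  0.91 ]
[[-0.936  0.351  0.001  0.458]
 [ 0.351  0.936  0.     0.135]
 [-0.001  0.    -1.     0.448]
 [ 0.     0.     0.     1.   ]]
[[ 0.001 -0.968 -0.25   0.072]
 [ 1.     0.     0.002  0.   ]
 [-0.002 -0.25   0.968  0.021]
 [ 0.     0.     0.     1.   ]]
press [([266.0, 223.0], 0.85, array([0.479, 0.117, 0.101])), ([260.0, 193.0], 0.59, array([0.449, 0.123, 0.101]))]
knob_grip [([259.0, 204.0], 0.56, array([0.459, 0.118, 0.101]))]
carriage [([261.0, 191.0], 0.97, array([0.448, 0.124, 0.101]))]
pad_zero []
```

View pics/w0.png

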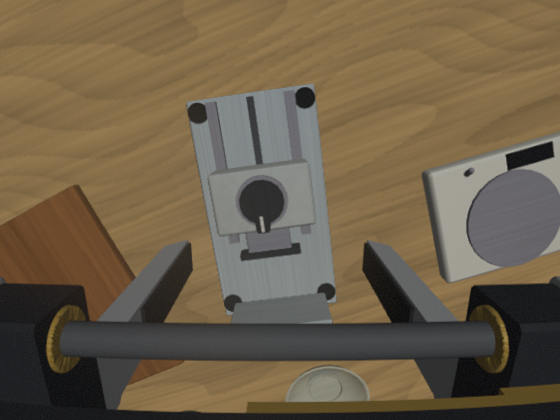

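The wrist picture shows the press with its near plate corners at (188,104) and (315,85). The screws are at (198,113), (305,97), (233,303) and (326,290), the knob at (262,200), and the fence at about (282,310).

Run:
```python
from h import *
np.set_printoptions(precision=4,suppress=True)
C=cam('wrist'); g=lambda c,r,z:at_z('wrist',(c,r),z,C)
cn=[g(188,104,.01),g(315,85,.01)]; s=[g(198,113,.016),g(305,97,.016),g(233,303,.016),g(326,290,.016)]
for z in(.01,.02):
  s=[g(198,113,z),g(305,97,z),g(233,303,z),g(326,290,z)]
  for a,b in((2,0),(3,1)):
    v=s[a]-s[b]; print(z,np.linalg.norm(v),np.arctan2(v[1],v[0]))
  print('wid',np.linalg.norm(s[0]-s[1]),np.linalg.norm(s[2]-s[3]),'c',np.mean(s,0))
v=cn[0]-cn[1];print('near',np.linalg.norm(v),np.arctan2(v[1],v[0])+np.pi/2,np.mean(cn,0))
ca=[g(*q,.06) for q in((209,176),(306,160),(316,222),(221,238))]
print('carr',np.mean(ca,0),[np.arctan2(*(a-b)[1::-1]) for a,b in((ca[3],ca[0]),(ca[2],ca[1]))],[np.linalg.norm(ca[i]-ca[i-1]) for i in range(4)])
print('knob',g(262,200,.1))
yaw=-0.24
```

```text
0.01 0.24534557487655576 -0.2172512530125324
0.01 0.2438272156230551 -0.21917675208852377
wid 0.12454654203511091 0.12409556860027468 c [0.4842 0.1158 0.01  ]
0.02 0.23946398879318875 -0.21725125301253245
0.02 0.23798202865004275 -0.2191767520885236
wid 0.12156083011129179 0.12112066770934111 c [0.482  0.1169 0.02  ]
near 0.1470489474672227 -0.21201122492909885 [0.3538 0.1463 0.01  ]
carr [0.4639 0.1211 0.06  ] [np.float64(-0.2082645204381313), np.float64(-0.1719693943679679)] [np.float64(0.06979283163955266), np.float64(0.10355039121378326), np.float64(0.06854855517066462), np.float64(0.10606880016051584)]
knob [0.456  0.1249 0.1   ]
```

>>> {"method": "step_arm", "body": {
  "steps": "0 -1 0 0 0 0 -1;0 -1 0 0 0 0 -1;0 -1 0 0 0 0 -1;0 -1 0 0 0 0 -1;0 -1 0 0 0 0 -1;0 -1 0 0 0 0 -1;0 -1 0 0 0 0 -1;0 -1 0 0 0 0 -1;0 -1 0 0 0 0 -1;0 -1 0 0 0 0 -1"
}}

```text
time_s: 3.68
tool_pos: [0.4587, -0.1635, 0.4479]
eef_rot: [0.175, 0.984, 0.0, 0.0]
wrist_force: [0.6, -0.3, -0.2]
gripper_width: 0.999
```

>>> {"method": "step_arm", "body": {
  "steps": "0 -1 0 0 0 0 -1;0 -1 0 0 0 0 -1;0 0 0 0 0 0 -1;0 0 0 0 0 0 -1"
}}

```text
time_s: 4.02
tool_pos: [0.4585, -0.2238, 0.4476]
eef_rot: [0.178, 0.984, -0.0, -0.0]
wrist_force: [-0.4, 0.2, 0.0]
gripper_width: 0.999
```

Run:
```python
from h import *
np.set_printoptions(precision=3,suppress=True)
s=sensors.get_state(); print(s['time_s'],np.array(s['joint_positions'])); print(pose())
p,d,C=snap('wrist','w1.png'); np.savez('w1.npz',d=d,K=C[0],k=C[1],E=C[2])
for q in('mold','mold_tab','board'):
    f=spotter.landmark_of(q,'wrist')
    print(q,[(np.round(x['location']).tolist(),round(x['score'],2),at_d('wrist',x['location'],d,C)) for x in f[:3]])
```

```text
4.0167 [ 0.251  0.383  0.207  1.85  -0.096  0.919  1.715]
[[-0.937  0.349 -0.     0.458]
 [ 0.349  0.937 -0.    -0.224]
 [ 0.    -0.    -1.     0.448]
 [ 0.     0.     0.     1.   ]]
mold [([122.0, 23.0], 0.87, array([ 0.256, -0.302,  0.077])), ([308.0, 375.0], 0.77, array([ 0.738, -0.28 ,  0.006])), ([304.0, 261.0], 0.72, array([ 0.559, -0.225,  0.027]))]
mold_tab [([324.0, 308.0], 0.9, array([ 0.579, -0.217,  0.113])), ([322.0, 407.0], 0.79, array([ 0.445, -0.209,  0.372]))]
board [([302.0, 224.0], 0.92, array([ 0.517, -0.213,  0.018])), ([543.0, 180.0], 0.6, array([0.573, 0.093, 0.01 ])), ([548.0, 88.0], 0.59, array([0.455, 0.082, 0.06 ]))]
```

View pics/w1.png

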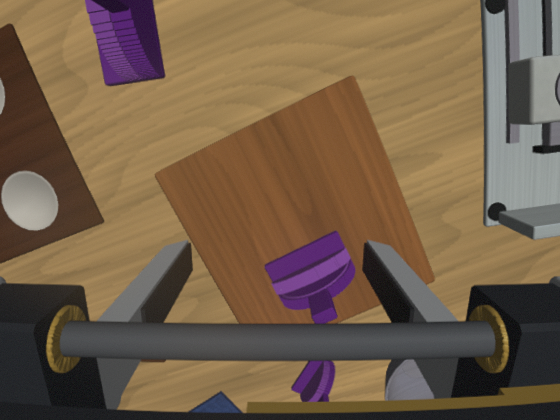

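The close view shows the mid-sized mold on the board: flap on the near side (300,262), back and tab on the far side (324,308). The small mold at (315,380) and the large one at (125,45) are look-alikes. I'll turn the jaws to suit it, come lower, and confirm with an enlarged crop.

>>> {"method": "step_arm", "body": {
  "steps": "-0.1 0 -0.5 0 0 1 -1;-0.1 0 -0.5 0 0 1 -1;-0.1 0 -0.5 0 0 1 -1;-0.1 0 -0.5 0 0 1 -1;-0.1 0 0 0 0 1 -1;0 0 0 0 0 0.2 -1;0 0 0 0 0 0 -1;0 0 0 0 0 0 -1"
}}

```text
time_s: 4.88
tool_pos: [0.4438, -0.2225, 0.3884]
eef_rot: [-0.049, 0.999, -0.0, 0.001]
wrist_force: [0.2, -0.5, -0.5]
gripper_width: 1.003
```

Run:
```python
from h import *
np.set_printoptions(precision=4,suppress=True)
print(pose(),sensors.get_state()['joint_positions'][6])
p,d,C=snap('wrist','w2.png'); np.savez('w2.npz',p=p,d=d,K=C[0],k=C[1],E=C[2])
o=np.load('w1.npz'); C1=(o['K'],float(o['k']),o['E'])
for q in('mold','mold_tab'):
    f=spotter.landmark_of(q,'wrist')
    print(q,[(np.round(x['location']).tolist(),round(x['score'],2),at_d('wrist',x['location'],d,C)) for x in f[:3]])
    if q=='mold_tab':
        a,u=ray('w',f[0]['location'],C); b,v=ray('w',(324,308),C1)
        t=np.linalg.lstsq(np.c_[u,-v],b-a,rcond=None)[0]; print('tri',a+u*t[0],b+v*t[1])
cv2.imwrite('pics/w2c.png',cv2.resize(p[160:380,160:440],None,fx=2.5,fy=2.5)[:,:,::-1])
# purple cloud
hsv=cv2.cvtColor(p,cv2.COLOR_RGB2HSV); m=(hsv[...,0]>125)&(hsv[...,0]<155)&(hsv[...,1]>80)&(d>0)
m=m.astype(np.uint8); n,l,st,ce=cv2.connectedComponentsWithStats(m); print(st[1:][st[1:,4]>150])
rr,cc=np.nonzero(m); P=np.array([at_d('w',(c,r),d,C) for r,c in zip(rr,cc)])
k=(abs(P[:,0]-.57)<.08)&(abs(P[:,1]+.22)<.08); P=P[k]
t=P[P[:,2]>.098]; print('tab',len(t),t.min(0),t.max(0),np.median(t,0))
f=P[P[:,2]<.036]; print('foot',len(f),cv2.minAreaRect(f[:,:2].astype(np.float32)*1000))
u=P[(P[:,2]>.04)]; print('all',cv2.minAreaRect(P[:,:2].astype(np.float32)*1000)); 
b=cv2.fitLine(t[:,:2].astype(np.float32),2,0,.01,.01).ravel(); print(b)
```

```text
[[-0.9952 -0.0979  0.0012  0.4438]
 [-0.0979  0.9952 -0.0002 -0.2225]
 [-0.0012 -0.0004 -1.      0.3884]
 [ 0.      0.      0.      1.    ]] 2.1247594182142895
mold [([264.0, 297.0], 0.96, array([ 0.5577, -0.2248,  0.0273])), ([212.0, 405.0], 0.67, array([ 0.7317, -0.2778,  0.0059]))]
mold_tab [([268.0, 367.0], 0.87, array([ 0.578 , -0.217 ,  0.1133]))]
tri [ 0.5785 -0.217   0.1127] [ 0.5788 -0.2176  0.1129]
[[ 141    0   79   35 1842]
 [ 219  282   94   42 3815]
 [ 250  361   27   22  579]
 [ 191  391   51   22  647]]
tab 578 [ 0.5758 -0.2321  0.1059] [ 0.5927 -0.2087  0.1179] [ 0.5808 -0.2205  0.1166]
foot 2119 ((565.0505981445312, -222.1842041015625), (45.31199645996094, 101.8790054321289), 6.738023281097412)
all ((567.1439208984375, -221.9368896484375), (49.52764892578125, 101.8790054321289), 6.738023281097412)
[ 0.1118 -0.9937  0.5823 -0.2205]
```

View pics/w2c.png

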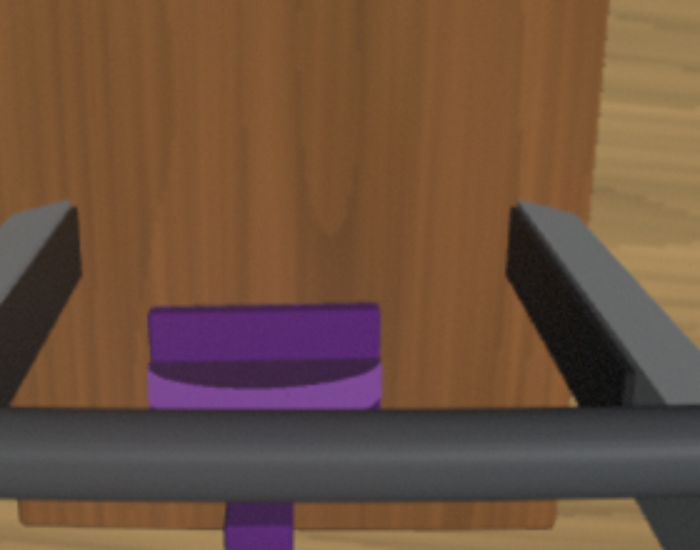

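The crop confirms it: the foot is 100 mm wide, the tab top is at z 0.118, and the paler flap faces the robot, so this is the middle-sized mold. The tab centre is about (0.583, -0.2205) and the mold yaw about +0.117.

>>> {"method": "step_arm", "body": {
  "steps": "0.93 0 0 0 0 0.2 -1;0.93 0 0 0 0 0 -1;0.93 0 0 0 0 0 -1;0.93 0 0 0 0 0 -1;0.93 0.07 0 0 0 0 -0.4;0 0 0 0 0 0 -0.4;0 0 -1 0 0 0 -0.4;0 0 -1 0 0 0 -0.4;0 0 -0.9 0 0 0 -0.4;0 0 -0.5 0 0 0 -0.4",
  "squeeze": 25
}}

```text
time_s: 5.87
tool_pos: [0.5815, -0.2203, 0.2831]
eef_rot: [-0.058, 0.998, 0.001, -0.002]
wrist_force: [0.7, -0.2, 0.7]
gripper_width: 0.702
```

>>> {"method": "step_arm", "body": {
  "steps": "0 0 0 0 0 0 -0.4;0 0 0 0 0 0 1;0 0 0 0 0 0 1;0 0 0 0 0 0 1;0 0 0 0 0 0 1;0 0 0 0 0 0 1;0 0 0 0 0 0 1"
}}

```text
time_s: 6.45
tool_pos: [0.583, -0.2209, 0.2867]
eef_rot: [-0.058, 0.998, -0.0, 0.001]
wrist_force: [-0.1, -0.1, 0.3]
gripper_width: 0.312
```

>>> {"method": "step_arm", "body": {
  "steps": "0 0 0 0 0 0 1;0 0 0 0 0 0 1;0 0 0 0 0 0 1;0 0 0 0 0 0 1"
}}

```text
time_s: 6.78
tool_pos: [0.583, -0.221, 0.2863]
eef_rot: [-0.058, 0.998, -0.0, 0.0]
wrist_force: [-0.5, -0.9, 3.6]
gripper_width: 0.252
```

>>> {"method": "step_arm", "body": {
  "steps": "0 0 1 0 0 0 1;0 0 1 0 0 0 1;0 0 1 0 0 0 1;0 0 0 0 0 0 1;0 0 0 0 0 0 1"
}}

```text
time_s: 7.2
tool_pos: [0.583, -0.2209, 0.3769]
eef_rot: [-0.058, 0.998, -0.0, 0.001]
wrist_force: [0.5, 0.2, -2.1]
gripper_width: 0.256
```

>>> {"method": "step_arm", "body": {
  "steps": "-0.6 0.6 0.6 0 0 -0.6 1;-0.7 0.7 0.6 0 0 -0.6 1;-0.7 0.7 0.6 0 0 -0.6 1;-0.7 0.7 0.6 0 0 -0.6 1;-0.7 0.7 0 0 0 -0.6 1;-0.7 0.6 0 0 0 -0.6 1;0 0 0 0 0 -0.23 1;0 0 0 0 0 0 1;0 0 0 0 0 0 1"
}}

```text
time_s: 7.95
tool_pos: [0.4599, -0.101, 0.4469]
eef_rot: [0.108, 0.994, -0.0, -0.001]
wrist_force: [-0.5, -0.4, -1.8]
gripper_width: 0.257
```

Run:
```python
from h import *
np.set_printoptions(precision=4,suppress=True)
print(pose(),sensors.get_state()['joint_positions'])
p,d,C=snap('wrist','w3.png'); 
rr,cc=np.mgrid[0:420,0:560]; u=cv2.undistortPoints(np.stack([cc,rr],-1).reshape(-1,1,2).astype(float),C[0],np.array([C[1],0,0,0.]))[:,0]
z=d.ravel(); P=(np.c_[u,np.ones(len(u))]*z[:,None])@C[2][:3,:3].T+C[2][:3,3]; np.savez('w3.npz',P=P,p=p)
P=P[z>0]
yaw=-.217; o=np.array([.505,.112]); c,s=np.cos(yaw),np.sin(yaw)
L=np.c_[(P[:,:2]-o)@np.array([[c,-s],[s,c]]),P[:,2]]*1000
k=(abs(L[:,1])<90)&(L[:,0]>-180)&(L[:,0]<140); L=L[k]
pc=lambda a:np.percentile(a,[0,2,50,98,100])
t=L[(L[:,2]>70)&(L[:,2]<85)&(L[:,0]>60)]; print('fence top',len(t),*[pc(t[:,i]) for i in range(3)])
f=L[(L[:,2]>20)&(L[:,2]<70)&(L[:,0]>60)]; print('fence face',len(f),*[pc(f[:,i]) for i in range(3)])
if len(f)>20:
  g=cv2.fitLine(f[:,:2].astype(np.float32),cv2.DIST_HUBER,0,.01,.01).ravel(); print('face line',g, np.arctan2(g[0],g[1]))
b=L[(abs(L[:,2]-60)<3)&(L[:,0]<30)]; print('carr top',len(b),*[pc(b[:,i]) for i in range(3)], cv2.minAreaRect(b[:,:2].astype(np.float32)))
q=L[(abs(L[:,2]-10)<4)&(L[:,0]<140)]; print('plate',len(q),*[pc(q[:,i]) for i in range(3)],cv2.minAreaRect(q[:,:2].astype(np.float32)))
kn=L[(L[:,2]>92)&(L[:,2]<108)&(L[:,0]<30)]; print('knob',len(kn),*[pc(kn[:,i]) for i in range(3)],cv2.minAreaRect(kn[:,:2].astype(np.float32)))
```

```text
[[-0.9766  0.2151 -0.0015  0.4599]
 [ 0.2151  0.9766 -0.0003 -0.101 ]
 [ 0.0014 -0.0006 -1.      0.4469]
 [ 0.      0.      0.      1.    ]] [ 0.0338  0.3227  0.1624  1.9451 -0.0658  0.8802  1.5839]
fence top 1458 [101.1797 101.8777 107.7347 117.8121 118.8292] [-65.8847 -61.5986  -4.467   50.6194  53.9791] [70.0713 70.6176 77.2921 79.0269 79.7074]
fence face 1803 [101.2237 101.7086 102.6646 113.6314 117.4394] [-66.2907 -65.5979 -13.7441  50.3067  53.936 ] [20.0374 21.1379 46.7637 69.0155 69.987 ]
face line [  0.0013  -1.     102.6978  -5.8721] 3.1403425
carr top 3801 [-75.5624 -73.9646 -43.7571  -7.2693  -6.0252] [-60.6285 -58.1372 -27.1739  47.4037  50.1634] [57.009  57.4768 59.4992 62.4333 62.9986] ((-40.72039794921875, -4.9706268310546875), (110.78369903564453, 69.1266098022461), 89.35388946533203)
plate 15403 [-157.9844 -153.8687  -24.9198  102.2419  120.6459] [-80.4483 -78.402  -22.0271  66.0734  71.1832] [ 6.0033  7.584   9.6667 13.1682 13.9923] ((-18.18614959716797, -5.157615661621094), (150.760986328125, 278.8746643066406), 89.52616119384766)
knob 899 [-64.1707 -63.1923 -40.7653 -17.6748 -16.1465] [-12.9033 -12.2427  -8.2523   0.9997   2.3232] [ 92.0194  92.6538 100.9488 102.9437 103.8055] ((-40.198822021484375, -5.273280620574951), (14.832230567932129, 48.07952880859375), 89.06427001953125)
```

View pics/w3.png

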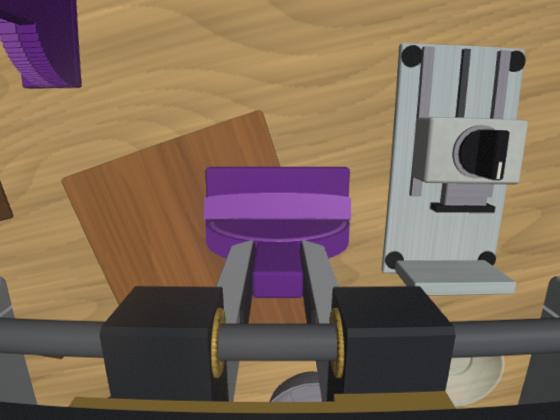

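The picture shows the mold held square at (278,230) and the press at right, with its fence at (455,275). The point cloud gives a press origin of (0.506, 0.1065), yaw -0.217, and the knob at (0.464, 0.1155). Next I'll check the mold's offset in the hand.

Run:
```python
from h import *
np.set_printoptions(precision=1,suppress=True)
o=np.load('w3.npz');P=o['P'];p=o['p'];T=pose()
hsv=cv2.cvtColor(p,cv2.COLOR_RGB2HSV).reshape(-1,3); m=(hsv[:,0]>125)&(hsv[:,0]<155)&(hsv[:,1]>80)
L=(P[m]-T[:3,3])@T[:3,:3]*1000; L[:,0]*=-1
L=L[(abs(L[:,0])<80)&(abs(L[:,1])<80)&(L[:,2]<290)&(L[:,2]>100)]
f=L[L[:,2]>252]; pc=lambda a:np.percentile(a,[0,2,50,98,100])
print('foot',len(f),*[pc(f[:,i]) for i in range(3)],cv2.minAreaRect(f[:,:2].astype(np.float32)))
t=L[L[:,2]<195]; print('tab',len(t),*[pc(t[:,i]) for i in range(3)])
```

```text
foot 4001 [-40.8 -40.4 -31.5  -4.4  -3.8] [-48.8 -46.3   0.9  48.4  50.6] [252.  253.6 259.2 263.2 265.6] ((-22.28350830078125, 0.8664627075195312), (36.83107376098633, 99.4935073852539), 0.11641102284193039)
tab 2271 [-5.7 -4.8 -2.8  8.2  9.5] [-11.  -10.7   0.8  12.4  13. ] [165.6 168.3 170.1 193.7 195. ]
```

>>> {"method": "step_arm", "body": {
  "steps": "0.6 0.7 0 0 0 0 1;0.6 0.9 0 0 0 0 1;0.6 0.9 0 0 0 0 1;0.6 0.9 0 0 0 0 1;0.6 0.9 0 0 0 0 1;0.6 0.9 0 0 0 0 1;0.5 0.7 0 0 0 0 1;0.2 0.38 0 0 0 0 1;0 0 0 0 0 0 1;0 0 0 0 0 0 1"
}}

```text
time_s: 8.83
tool_pos: [0.5888, 0.0866, 0.4468]
eef_rot: [0.109, 0.994, -0.001, -0.001]
wrist_force: [-0.9, -0.7, -2.9]
gripper_width: 0.251
```

>>> {"method": "step_arm", "body": {
  "steps": "0 0 -0.8 0 0 0 1;0 0 -0.9 0 0 0 1;0 0 -0.9 0 0 0 1;0 0 -0.9 0 0 0 1;0 0 -0.6 0 0 0 1;0 0 -0.5 0 0 0 1;0 0 -0.4 0 0 0 1;0 0 -0.2 0 0 0 1;0 0 0 0 0 0 1;0 0 0 0 0 0 1"
}}

```text
time_s: 9.67
tool_pos: [0.5889, 0.0867, 0.2924]
eef_rot: [0.109, 0.994, -0.0, 0.0]
wrist_force: [-0.5, 0.2, -2.2]
gripper_width: 0.254
```

>>> {"method": "step_arm", "body": {
  "steps": "0 0 -0.2 0 0 0 1;0 0 -0.15 0 0 0 1;0 0 -0.08 0 0 0 1;0 0 0 0 0 0 1;0 0 0 0 0 0 1"
}}

```text
time_s: 10.08
tool_pos: [0.5888, 0.0876, 0.279]
eef_rot: [0.109, 0.994, -0.0, -0.0]
wrist_force: [0.2, 0.5, -2.4]
gripper_width: 0.255
```

Run:
```python
from h import *
p,d,C=snap('side'); cv2.imwrite('pics/s1.png',cv2.resize(p[140:280,200:360],None,fx=4,fy=4)[:,:,::-1])
print(sensors.get_state()['wrist_force'])
```

```text
[ 1.25363224  0.28539958 -2.49143929]
```

View pics/s1.png

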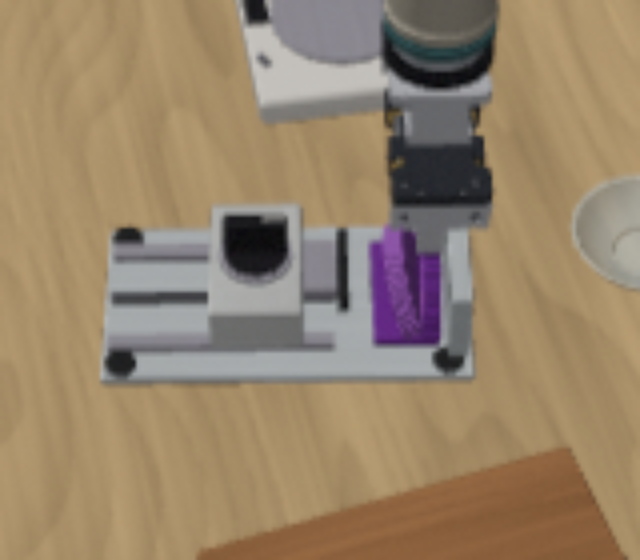

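The crop shows the mold in the bed, flap towards the carriage and a small gap to the fence. The wrist still carries its weight, so I'll lower it until contact.

>>> {"method": "step_arm", "body": {
  "steps": "0 0 -0.05 0 0 0 1;0 0 0 0 0 0 1;0 0 0 0 0 0 1"
}}

```text
time_s: 10.38
tool_pos: [0.5891, 0.0876, 0.2784]
eef_rot: [0.109, 0.994, 0.0, 0.001]
wrist_force: [-0.6, -0.3, 4.8]
gripper_width: 0.257
```

>>> {"method": "step_arm", "body": {
  "steps": "0 0 -0.04 0 0 0 1;0 0 0 0 0 0 1;0 0 0 0 0 0 1"
}}

```text
time_s: 10.63
tool_pos: [0.5891, 0.0875, 0.2783]
eef_rot: [0.109, 0.994, 0.0, 0.001]
wrist_force: [-3.5, -1.0, 13.4]
gripper_width: 0.256
```

>>> {"method": "step_arm", "body": {
  "steps": "0 0 0.05 0 0 0 1;0 0 0 0 0 0 -0.2;0 0 0 0 0 0 -0.2;0 0 0 0 0 0 -0.2;0 0 0 0 0 0 -0.2;0 0 0 0 0 0 -0.2"
}}

```text
time_s: 11.13
tool_pos: [0.5888, 0.0876, 0.2775]
eef_rot: [0.109, 0.994, -0.0, -0.0]
wrist_force: [-0.6, -1.5, -0.5]
gripper_width: 0.573
```

>>> {"method": "step_arm", "body": {
  "steps": "0 0 0.3 0 0 0 -0.2;0 0 0.7 0 0 0 -0.2;0 0 1 0 0 0 -0.2;0 0 1 0 0 0 -0.2;0 0 1 0 0 0 -0.2;0 0 0 0 0 0 -0.2;0 0 0 0 0 0 -0.2"
}}

```text
time_s: 11.72
tool_pos: [0.5892, 0.0875, 0.4003]
eef_rot: [0.109, 0.994, 0.001, 0.002]
wrist_force: [0.7, 0.7, 0.0]
gripper_width: 0.598
```

Run:
```python
from h import *
p,d,C=snap('side'); cv2.imwrite('pics/s2.png',cv2.resize(p[140:280,200:360],None,fx=4,fy=4)[:,:,::-1])
s=sensors.get_state();print(s['wrist_force'],s['joint_positions'])
```

```text
[ 0.51830249 -0.61226478 -1.35654289] [-0.26760093  0.55667464  0.11436522  1.68663237 -0.0771093   0.90145977
  1.23045795]
```

View pics/s2.png

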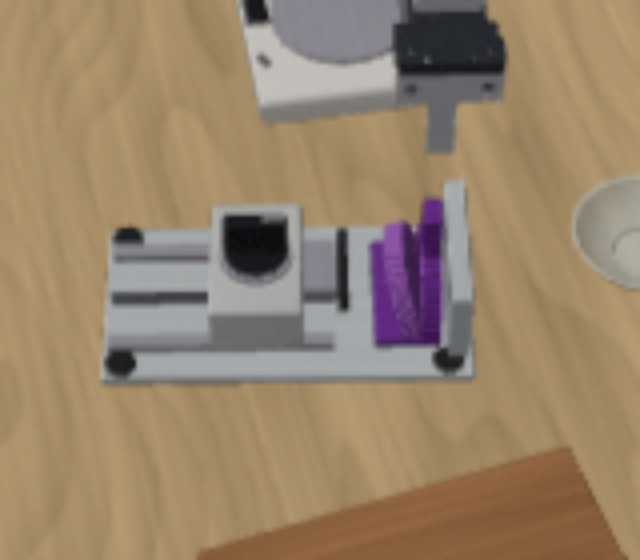

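The mold stands free in the bed with its back just short of the fence. Next I'll go to the knob, whose bar lies along press x, so the present jaw yaw fits.

>>> {"method": "step_arm", "body": {
  "steps": "-0.8 0.2 0 0 0 0 -0.2;-0.9 0.2 0 0 0 0 -0.2;-0.9 0.2 0 0 0 0 -0.2;-0.9 0.2 0 0 0 0 -0.2;-0.66 0.14 0 0 0 0 -0.2;0 0 -0.5 0 0 0 -0.2;0 0 -1 0 0 0 -0.2;0 0 -1 0 0 0 -0.2;0 0 0 0 0 0 -0.2;0 0 0 0 0 0 -0.2",
  "squeeze": 60
}}

```text
time_s: 12.6
tool_pos: [0.4631, 0.1155, 0.3213]
eef_rot: [0.109, 0.994, -0.001, -0.003]
wrist_force: [-0.2, 0.6, 0.4]
gripper_width: 0.599
```

Run:
```python
from h import *
np.set_printoptions(precision=4,suppress=True)
print(pose())
p,d,C=snap('side'); s=proj('side',[.4645,.1156,.102]); 
for q in ('knob_grip','mold_tab'):
  print([(x['location'],x['score']) for x in spotter.landmark_of(q,'side')[:3]])
print(s,proj('side',[.4645,.1156,.092]))
for n in range(6): print(np.array(sensors.get_state()['wrist_torque']))or eyes.snapshot('side')
```

```text
[[-0.9763  0.2162 -0.0053  0.4631]
 [ 0.2162  0.9764 -0.0017  0.1155]
 [ 0.0049 -0.0028 -1.      0.3213]
 [ 0.      0.      0.      1.    ]]
[([263.5, 198.1], 0.53)]
[([200.4, 333.7], 0.97), ([310.0, 193.8], 0.94), ([402.9, 292.9], 0.89)]
[262.9725 194.1506] [263.0562 196.4195]
[ 0.0065  0.0335 -0.0343]
[-0.0378  0.0167  0.0212]
[-0.0841  0.0325 -0.0102]
[-0.0273 -0.0159  0.0441]
[0.0173 0.0283 0.0631]
[-0.0263  0.0024 -0.0354]
```

>>> {"method": "step_arm", "body": {
  "steps": "0 0 -0.6 0 0 0 -0.2;0 0 -0.6 0 0 0 -0.2;0 0 -0.38 0 0 0 -0.2;0 0 0 0 0 0 -0.2;0 0 0 0 0 0 1;0 0 0 0 0 0 1;0 0 0 0 0 0 1;0 0 0 0 0 0 1;0 0 0 0 0 0 1;0 0 0 0 0 0 1"
}}

```text
time_s: 13.88
tool_pos: [0.4641, 0.1157, 0.2758]
eef_rot: [0.109, 0.994, 0.0, 0.0]
wrist_force: [0.3, -0.1, 0.5]
gripper_width: 0.207
```

>>> {"method": "step_arm", "body": {
  "steps": "0 0 0 0 0 0 1;0 0 0 0 0 0 1;0 0 0 0 0 0 1;0 0 0 0 0 0 1;0 0 0 0 0 0 1"
}}

```text
time_s: 14.3
tool_pos: [0.4641, 0.1157, 0.2756]
eef_rot: [0.109, 0.994, 0.0, 0.0]
wrist_force: [-0.5, -0.4, 6.3]
gripper_width: 0.144
```

Gripped (13.5 mm). Now I'll turn clockwise, following the travel of 1.57 mm per 5°.

>>> {"method": "step_arm", "body": {
  "steps": "0.05 -0.011 0 0 0 -1 1;0.051 -0.011 0 0 0 -1 1;0.051 -0.011 0 0 0 -1 1;0.051 -0.011 0 0 0 -1 1;0.051 -0.011 0 0 0 -1 1;0.051 -0.011 0 0 0 -1 1"
}}

```text
time_s: 14.8
tool_pos: [0.4731, 0.1135, 0.2757]
eef_rot: [0.364, 0.932, -0.0, -0.0]
wrist_force: [-2.3, -1.1, 4.8]
gripper_width: 0.143
```

```bash
cat > st.py <<'E'
from h import *
np.set_printoptions(precision=3,suppress=True)
T=[];F=[]
for n in range(6):
    s=sensors.get_state(); T.append(s['wrist_torque']);F.append(s['wrist_force']); eyes.camera_info('top'); eyes.snapshot('top')
M=pose(); a=np.arctan2(-M[0,1],M[1,1]); w=M[:2,3]-np.array([.4641,.1157]); u=np.array([np.cos(.217),-np.sin(.217)])
print(s['time_s'],'tq',np.mean(T,0),'F',np.mean(F,0),'turn',-.217-a,'travel mm',w@u*1000,'lat',(w@[u[1],-u[0]])*-1000,'travel/18',w@u*1000/18,'j7',s['joint_positions'][6])
E
python3 st.py
```

```text
15.05 tq [-0.31   0.246  0.002] F [-0.889 -1.118  5.938] turn 0.5245740465382375 travel mm 9.369360651103786 lat -0.1935608377637408 travel/18 0.5205200361724326 j7 0.8187570203463574
```

>>> {"method": "step_arm", "body": {
  "steps": "0.051 -0.011 0 0 0 -1 1;0.051 -0.011 0 0 0 -1 1;0.051 -0.011 0 0 0 -1 1;0.051 -0.011 0 0 0 -1 1;0.051 -0.011 0 0 0 -1 1;0.051 -0.011 0 0 0 -1 1;0.051 -0.011 0 0 0 -1 1;0.051 -0.011 0 0 0 -1 1"
}}

```text
time_s: 15.77
tool_pos: [0.4852, 0.1107, 0.2756]
eef_rot: [0.66, 0.751, -0.0, 0.0]
wrist_force: [-1.2, -2.2, 6.5]
gripper_width: 0.143
```

```bash
sed -i "s/^M=pose/print(np.array(T)[:,2],np.array(T)[0])\nM=pose/" st.py; python3 st.py
```

```text
[ 0.292  0.123 -0.064 -0.101 -0.102 -0.139] [-0.521  0.514  0.292]
16.0167 tq [-0.45   0.376  0.001] F [-1.546 -1.837  7.155] turn 1.2228398301144177 travel mm 21.799437026226883 lat -0.3720945500213283 travel/18 1.2110798347903824 j7 0.3593104299906515
```

>>> {"method": "step_arm", "body": {
  "steps": "0.02 -0.0045 0 0 0 -0.4 1;0.02 -0.0045 0 0 0 -0.4 1;0.02 -0.0045 0 0 0 -0.4 1;0.02 -0.0045 0 0 0 -0.4 1;0.02 -0.0045 0 0 0 -0.4 1"
}}

```text
time_s: 16.48
tool_pos: [0.4882, 0.11, 0.2756]
eef_rot: [0.722, 0.692, -0.0, 0.0]
wrist_force: [-2.7, -1.4, 7.5]
gripper_width: 0.145
```

```bash
python3 st.py
```

```text
[0.346 0.234 0.156 0.11  0.15  0.119] [-0.489  0.401  0.346]
16.7333 tq [-0.483  0.434  0.186] F [-1.528 -1.58   6.83 ] turn 1.3964097571078804 travel mm 24.799830635924074 lat -0.40373848655647904 travel/18 1.3777683686624487 j7 0.2404439251419822
```

>>> {"method": "step_arm", "body": {
  "steps": "0.04 -0.009 0 0 0 -0.8 1;0.04 -0.009 0 0 0 -0.8 1;0.04 -0.009 0 0 0 -0.8 1;0.04 -0.009 0 0 0 -0.8 1;0.02 -0.0045 0 0 0 -0.4 1;0.02 -0.0045 0 0 0 -0.4 1;0.02 -0.0045 0 0 0 -0.4 1;0.02 -0.0045 0 0 0 -0.4 1;0.02 -0.0045 0 0 0 -0.4 1"
}}

```text
time_s: 17.53
tool_pos: [0.496, 0.1082, 0.2757]
eef_rot: [0.859, 0.511, -0.0, 0.0]
wrist_force: [-1.9, -1.6, 6.7]
gripper_width: 0.142
```

```bash
cat > q.py <<'E'
from h import *
np.set_printoptions(precision=3,suppress=True)
s=sensors.get_state(); M=pose(); a=np.arctan2(-M[0,1],M[1,1]); w=M[:2,3]-np.array([.4641,.1157]); u=np.array([np.cos(.217),-np.sin(.217)])
print('t',s['time_s'],'tq',np.array(s['wrist_torque']),'F',np.array(s['wrist_force']),'turn',round((-.217-a)%6.283,3),'travel',round(w@u*1000,2),'j7',round(s['joint_positions'][6],3),'jt7',np.round(s['joint_torque'][6],3))
E
python3 q.py
```

```text
t 17.5333 tq [-0.488  0.591  0.25 ] F [-1.872 -1.647  6.703] turn 1.851 travel 32.73 j7 -0.081 jt7 0.023
```

>>> {"method": "step_arm", "body": {
  "steps": "0.02 -0.0045 0 0 0 -0.4 1;0.02 -0.0045 0 0 0 -0.4 1"
}}

```text
time_s: 17.7
tool_pos: [0.4972, 0.108, 0.2757]
eef_rot: [0.877, 0.481, -0.0, 0.0]
wrist_force: [-1.8, -0.4, 6.5]
gripper_width: 0.143
```

```bash
python3 q.py
```

```text
t 17.7 tq [-0.49   0.524  0.308] F [-1.793 -0.407  6.509] turn 1.921 travel 33.98 j7 -0.132 jt7 0.026
```

>>> {"method": "step_arm", "body": {
  "steps": "0.02 -0.0045 0 0 0 -0.4 1;0.02 -0.0045 0 0 0 -0.4 1"
}}

```text
time_s: 17.87
tool_pos: [0.4984, 0.1077, 0.2757]
eef_rot: [0.893, 0.45, -0.0, 0.0]
wrist_force: [-1.9, -2.1, 7.4]
gripper_width: 0.142
```

```bash
python3 q.py
```

```text
t 17.8667 tq [-0.426  0.551  0.277] F [-1.941 -2.115  7.371] turn 1.991 travel 35.22 j7 -0.183 jt7 0.01
```

>>> {"method": "step_arm", "body": {
  "steps": "0.02 -0.0045 0 0 0 -0.4 1;0.02 -0.0045 0 0 0 -0.4 1"
}}

```text
time_s: 18.03
tool_pos: [0.4996, 0.1074, 0.2757]
eef_rot: [0.908, 0.419, -0.0, 0.0]
wrist_force: [-1.9, -0.9, 5.7]
gripper_width: 0.142
```

```bash
python3 q.py
```

```text
t 18.0333 tq [-0.449  0.551  0.345] F [-1.934 -0.89   5.65 ] turn 2.06 travel 36.43 j7 -0.235 jt7 0.009
```

>>> {"method": "step_arm", "body": {
  "steps": "0.02 -0.0045 0 0 0 -0.4 1;0.02 -0.0045 0 0 0 -0.4 1"
}}

```text
time_s: 18.2
tool_pos: [0.5008, 0.1072, 0.2757]
eef_rot: [0.922, 0.387, -0.0, 0.0]
wrist_force: [-1.9, -1.4, 7.6]
gripper_width: 0.145
```

```bash
python3 q.py
```

```text
t 18.2 tq [-0.488  0.532  0.34 ] F [-1.924 -1.37   7.578] turn 2.13 travel 37.65 j7 -0.287 jt7 0.009
```

>>> {"method": "step_arm", "body": {
  "steps": "0.02 -0.0045 0 0 0 -0.4 1;0.02 -0.0045 0 0 0 -0.4 1"
}}

```text
time_s: 18.37
tool_pos: [0.502, 0.1069, 0.2757]
eef_rot: [0.935, 0.354, -0.0, 0.0]
wrist_force: [-2.0, -0.5, 7.0]
gripper_width: 0.143
```

```bash
python3 q.py
```

```text
t 18.3667 tq [-0.428  0.591  0.327] F [-1.995 -0.549  7.003] turn 2.2 travel 38.88 j7 -0.339 jt7 0.009
```

>>> {"method": "step_arm", "body": {
  "steps": "0.02 -0.0045 0 0 0 -0.4 1;0.02 -0.0045 0 0 0 -0.4 1"
}}

```text
time_s: 18.53
tool_pos: [0.5032, 0.1066, 0.2757]
eef_rot: [0.947, 0.322, -0.0, 0.0]
wrist_force: [-1.0, -2.0, 6.4]
gripper_width: 0.143
```

```bash
python3 q.py
```

```text
t 18.5333 tq [-0.382  0.549  0.321] F [-1.014 -1.993  6.388] turn 2.27 travel 40.16 j7 -0.392 jt7 0.01
```

>>> {"method": "step_arm", "body": {
  "steps": "0.02 -0.0045 0 0 0 -0.4 1;0.02 -0.0045 0 0 0 -0.4 1"
}}

```text
time_s: 18.7
tool_pos: [0.5044, 0.1064, 0.2757]
eef_rot: [0.958, 0.288, -0.0, 0.0]
wrist_force: [-2.4, -2.6, 6.4]
gripper_width: 0.145
```

```bash
python3 q.py
```

```text
t 18.7 tq [-0.382  0.565  0.299] F [-2.437 -2.572  6.446] turn 2.34 travel 41.36 j7 -0.445 jt7 0.01
```

>>> {"method": "step_arm", "body": {
  "steps": "0.02 -0.0045 0 0 0 -0.4 1;0.02 -0.0045 0 0 0 -0.4 1"
}}

```text
time_s: 18.87
tool_pos: [0.5056, 0.1061, 0.2757]
eef_rot: [0.967, 0.255, -0.0, 0.0]
wrist_force: [-1.3, -1.6, 6.8]
gripper_width: 0.142
```

```bash
python3 q.py
```

```text
t 18.8667 tq [-0.441  0.581  0.276] F [-1.292 -1.617  6.828] turn 2.409 travel 42.61 j7 -0.499 jt7 0.023
```

>>> {"method": "step_arm", "body": {
  "steps": "0.02 -0.0045 0 0 0 -0.4 1;0.02 -0.0045 0 0 0 -0.4 1"
}}

```text
time_s: 19.03
tool_pos: [0.5068, 0.1058, 0.2757]
eef_rot: [0.975, 0.221, -0.0, 0.0]
wrist_force: [-2.0, -0.8, 6.6]
gripper_width: 0.146
```

```bash
python3 q.py
```

```text
t 19.0333 tq [-0.37   0.568  0.333] F [-1.993 -0.834  6.59 ] turn 2.479 travel 43.84 j7 -0.553 jt7 0.018
```

>>> {"method": "step_arm", "body": {
  "steps": "0.02 -0.0045 0 0 0 -0.4 1;0.02 -0.0045 0 0 0 -0.4 1"
}}

```text
time_s: 19.2
tool_pos: [0.508, 0.1056, 0.2757]
eef_rot: [0.982, 0.187, -0.0, 0.0]
wrist_force: [-1.6, -1.4, 6.3]
gripper_width: 0.145
```

```bash
python3 q.py; python3 -c "
from h import *
p,d,C=snap('side'); cv2.imwrite('pics/s3.png',cv2.resize(p[160:250,220:340],None,fx=6,fy=6,interpolation=cv2.INTER_CUBIC)[:,:,::-1])"
```

```text
t 19.2 tq [-0.323  0.581  0.292] F [-1.555 -1.403  6.307] turn 2.549 travel 45.06 j7 -0.608 jt7 0.019
```

View pics/s3.png

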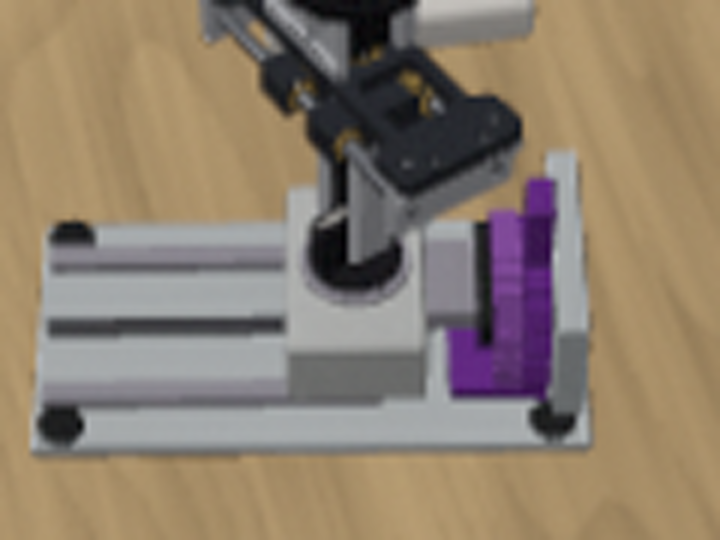

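The picture shows the pad on the flap at (485,280), the flap nearly shut, and the mold against the fence. The torque is still at its baseline of about 0.31, so contact should stiffen soon.

>>> {"method": "step_arm", "body": {
  "steps": "0.02 -0.0045 0 0 0 -0.4 1;0.02 -0.0045 0 0 0 -0.4 1"
}}

```text
time_s: 19.42
tool_pos: [0.5092, 0.1054, 0.2757]
eef_rot: [0.988, 0.152, -0.0, 0.0]
wrist_force: [-1.5, -1.5, 7.5]
gripper_width: 0.143
```

```bash
python3 q.py
```

```text
t 19.4167 tq [-0.33   0.615  0.311] F [-1.483 -1.532  7.536] turn 2.619 travel 46.31 j7 -0.663 jt7 0.037
```

>>> {"method": "step_arm", "body": {
  "steps": "0.02 -0.0045 0 0 0 -0.4 1;0.02 -0.0045 0 0 0 -0.4 1"
}}

```text
time_s: 19.58
tool_pos: [0.5104, 0.1051, 0.2757]
eef_rot: [0.993, 0.118, -0.0, 0.0]
wrist_force: [-1.7, -1.3, 6.6]
gripper_width: 0.144
```

```bash
python3 q.py
```

```text
t 19.5833 tq [-0.307  0.591  0.381] F [-1.65  -1.341  6.58 ] turn 2.688 travel 47.52 j7 -0.719 jt7 -0.069
```

>>> {"method": "step_arm", "body": {
  "steps": "0.02 -0.0045 0 0 0 -0.4 1;0.02 -0.0045 0 0 0 -0.4 1"
}}

```text
time_s: 19.75
tool_pos: [0.5116, 0.1049, 0.2757]
eef_rot: [0.997, 0.083, -0.0, 0.0]
wrist_force: [-1.7, -1.5, 7.3]
gripper_width: 0.144
```

```bash
python3 q.py
```

```text
t 19.75 tq [-0.294  0.61   0.487] F [-1.661 -1.526  7.261] turn 2.758 travel 48.71 j7 -0.775 jt7 -0.147
```

The torque has climbed to about 0.18 N m above baseline at the pad spring's slope, which is about 11–12 N. I'll stop here, dwell and open.

>>> {"method": "step_arm", "body": {
  "steps": "0 0 0 0 0 0 1;0 0 0 0 0 0 1;0 0 0 0 0 0 1"
}}

```text
time_s: 20.0
tool_pos: [0.5116, 0.1049, 0.2757]
eef_rot: [0.996, 0.084, -0.0, 0.0]
wrist_force: [-1.8, -0.9, 6.7]
gripper_width: 0.144
```

```bash
python3 q.py
```

```text
t 20.0 tq [-0.362  0.571  0.338] F [-1.798 -0.864  6.674] turn 2.757 travel 48.72 j7 -0.773 jt7 -0.341
```

>>> {"method": "step_arm", "body": {
  "steps": "0 0 0 0 0 0 -0.2;0 0 0 0 0 0 -0.2;0 0 0 0 0 0 -0.2;0 0 0 0 0 0 -0.2;0 0 0 0 0 0 -0.2;0 0 0 0 0 0 -0.2;0 0 0 0 0 0 -0.2"
}}

```text
time_s: 20.58
tool_pos: [0.5118, 0.1052, 0.2753]
eef_rot: [0.997, 0.083, -0.0, 0.0]
wrist_force: [0.5, -0.2, -0.5]
gripper_width: 0.59
```

>>> {"method": "step_arm", "body": {
  "steps": "0 0 0.4 0 0 0 -0.2;0 0 0.8 0 0 0 -0.2;0 0 1 0 0 0 -0.2;0 0 1 0 0 0 -0.2;0 0 1 0 0 0 -0.2;0 0 1 0 0 0 -0.2;-1 0 0 0 0 0 -0.2;-1 0 0 0 0 0 -0.2;0 0 0 0 0 0 -0.2;0 0 0 0 0 0 -0.2"
}}

```text
time_s: 21.42
tool_pos: [0.4507, 0.1052, 0.4322]
eef_rot: [0.997, 0.083, -0.0, -0.001]
wrist_force: [0.4, 0.5, -0.1]
gripper_width: 0.602
```

Run:
```python
from h import *
np.set_printoptions(precision=1,suppress=True)
s=sensors.get_state();print(s['time_s'],s['wrist_force'],s['tool_pos'])
p,d,C=snap('side'); cv2.imwrite('pics/s4.png',cv2.resize(p[160:250,220:340],None,fx=6,fy=6,interpolation=cv2.INTER_CUBIC)[:,:,::-1])
rr,cc=np.mgrid[0:420,0:560]; u=cv2.undistortPoints(np.stack([cc,rr],-1).reshape(-1,1,2).astype(float),C[0],np.array([C[1],0,0,0.]))[:,0]
z=d.ravel(); P=(np.c_[u,np.ones(len(u))]*z[:,None])@C[2][:3,:3].T+C[2][:3,3]
c,q=np.cos(-.217),np.sin(-.217)
L=np.c_[(P[:,:2]-[.506,.1065])@np.array([[c,-q],[q,c]]),P[:,2]]*1000
L=L[(z>0)&(abs(L[:,1])<90)&(L[:,0]>-180)&(L[:,0]<140)]
k=L[(L[:,2]>95)&(L[:,2]<108)&(L[:,0]<45)]; print('knob',len(k),cv2.minAreaRect(k[:,:2].astype(np.float32)))
b=L[(abs(L[:,2]-60)<3)&(L[:,0]<40)]; print('carr',len(b),cv2.minAreaRect(b[:,:2].astype(np.float32)))
```

```text
21.4167 [ 0.4  0.5 -0.1] [0.5 0.1 0.4]
knob 68 ((6.101154327392578, -4.116460800170898), (44.81367492675781, 15.668791770935059), 24.619483947753906)
carr 247 ((7.1877593994140625, -3.7652969360351562), (112.20496368408203, 65.44354248046875), 89.6698226928711)
```

View pics/s4.png

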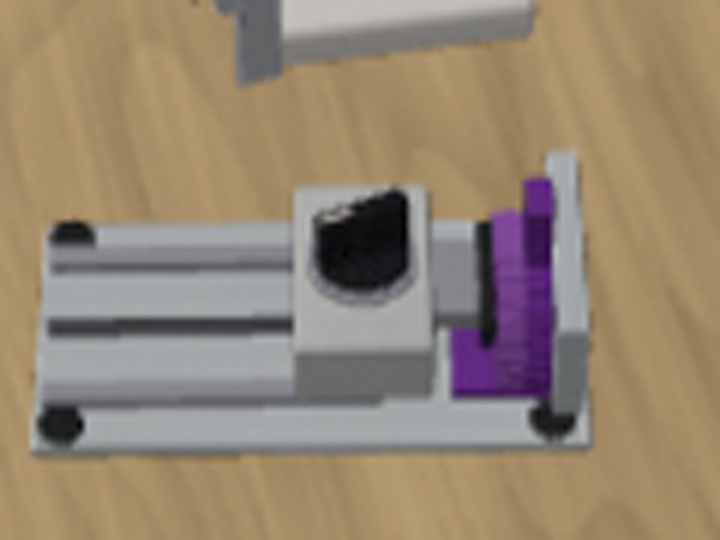

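The carriage and knob stayed where I left them, at about 49 mm of travel. The flap is upright and shut, and the mold stands square against the fence. Handing in.

```bash
python3 -c "
from bench import order; print(order.hand_in())"
```

```text
the job is handed in; nothing more can be done
None
```

I stood the middle-sized purple mold in the press bed with its flap towards the carriage, released it and backed off. I then wound the knob about 2.76 rad clockwise, until the carriage had travelled 48.7 mm, let go, and handed the job in at about 21.5 s. No verdict was reported.

**Force:** The pad force could not be read directly. While turning, the knob torque rose from about 0.31 to 0.49 N m at roughly the rate the pad spring should give, which puts the squeeze at 10–13 N.

**Last checks:**
- The side picture shows the flap shut, the mold upright and square, and its back at the fence.
- The carriage stayed where it was left, within 1–2 mm by camera depth, and the knob angle agreed within about 3°.
- The gripper was clear, with wrist force close to zero.
- Once the turning stopped, the torque dropped to 0.34 N m. I put that down to friction easing, because the travel did not change.
- I did not measure the bowl, dish and scale again at the end. The arm never worked close to them.

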